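Fetch the pestle from the covered organiser

ROBOT

A 6-joint arm with a two-finger parallel gripper is mounted at the origin on the work surface. World frame = base frame: x ahead of the robot, y to its left, z up, the work surface at z = 0. Lengths are in m, angles in rad, forces in N, time in s.
With the tool pointing down it reaches from about 0.225 to 0.875 m from the base axis. Payload 3.4 kg.
Tool frame: the origin (TCP) lies between the finger pads; the fingertips stand 11 mm ahead of it and the grasp point (between the pads) lies 8 mm behind it (tips_ahead is the distance from the TCP to the fingertips, in m); z points along the fingers, x is the direction in which the jaws open and shut, and the axes are right-handed (so a half turn about z gives the same grasp; the last joint's range is limited). The gripper opens to 85 mm and grips with 20 to 120 N. Pads are 22 mm wide; open, the fingers measure 114 mm over their backs; the gripper's body (76 mm by 85 mm) begins 54 mm behind the grasp point. The pads swing forward as they close: fully open they stand 13 mm farther back than shut.
Start: joints at [-1.345, 0.276, 1.505, -0, 1.361, -0.121], TCP at [0.195, -0.541, 0.242] pointing down, gripper open.
Joint ranges: [-2.89, 2.89], [-0.75, 2.08], [0.22, 2.7], [-1.18, 4.32], [0.11, 2.71], [-2.7, 2.7]. Speed limits (rad/s): [2.57, 2.57, 3.14, 3.14, 3.14, 3.14].

INTERFACE

Orientations are given as a unit quaternion [w, x, y, z].
In Python, from rig import get_state, get_image, sign_off, masks_of, tips_ahead gives the robot as it stands.
- The arm moves only by the tool play_rows, never from a script. Its argument "series" is a list of rows, each an object of numbers: "fingers": the closure, from -1 (fully open) to 1 (shut); "dx", "dy", "dz": the shift along the world's x, y, z in mm; "turn": the turn about the world's z in rad. A call has 1 to 20 rows; each row shifts and turns the pose as measured when the row begins; what a row does not reach is not made up. A row lasts 1/12 s, in which the tool goes at most 41.7 mm and 7.16 degrees, less where a joint would pass 70% of its speed; a pose out of reach is approached as far as the arm can. A call with a gripper value outside its range is refused whole. The fingers move at their own pace and stop on an object; "squeeze" is the grip in N (left out, the last holds). Time passes only in rows, so rows that do not move let the fingers close. It gives the time, the measured TCP pose, the force and the opening at its end, in the units of the state.
- get_state(): the state, without advancing time (a new reading comes with each control period).
- get_image(name): name is "scene" or "top"; returns a dict with "pixels" (384x512x3 uint8, red, green, blue), "vfov" (degrees; the focal length in pixels is half the picture's height over the tangent of half this angle, whatever the lens; pixels are square), "cx", "cy" (the principal point, pixels), "dist" ([k1, k2, p1, p2, k3] as OpenCV has them; the pictures are not rectified), "rvec" (rotation vector, rad) and "tvec" (3), from world to camera coordinates, as OpenCV has them. Camera axes: x right, y down, z forward; pixel columns grow to the right and rows downward; lengths in m; the calibration is good to about 2 mm. A picture is of the moment at which its call begins. There is no depth.
- sign_off(): hands the job in, once; it reports no verdict.
Trained networks look in a picture, given as the dict that the camera call returned (one of the last four; its "shot" number tells which), for a name from the list of things; names that differ only in an ending like _2 or _b are one class to them, and where a whole thing is asked for, a point or a joint stands for the part that bears it (a point fixed in the world has none). Each returns a list of dicts, best first, with "p" (0 to 1); they miss things now and then, are a little off and sometimes report something else, mostly with a low value. They report only what shows in the picture. A call takes as long as a camera call. They do not tell look-alikes from the thing itself.
- masks_of(picture, label): "region" (384x512 bool, what is visible of it) and "xy" ([column, row] in pixels, amid what is visible of it).
The state is a dict: "clock": time; "qpos": joint angles; "qd": joint speeds; "effort": joint torques, N m; "position": TCP position; "ee_rot": TCP orientation; "contact_force": force on the tool from outside, world axes, zero at the start; "moment": the same for the moment, N m; "width": finger opening in m.
Only numpy, scipy, OpenCV 4.12 (cv2) and the standard library are available. Lean on these libraries where they do the work, as an engineer would, in place of code of your own. Each camera call takes 0.05 s, during which the arm holds its last target. There are 200 camera calls.

TASK

The pestle lies in one of the two pockets under the organiser's blue cover, a spatula in the other. Find out by feel which way the cover runs, slide it all the way aside to its stop and leave it there, then lift out the pestle, lower it gently head down until the head rests on the floor of the mortar's bowl, and only then let go, so that the handle leans out over the rim. Leave the spatula in its pocket and the mortar, tub and jar where they stand.

Things in the scene. Friction and masses are not known exactly. Their poses are not given: they have to be found in the camera images.
- organiser: White fixed organiser, 216 (x) by 420 (y) by 75 mm high. Origin: centre of its underside on the bench, z up. Flat deck 55 mm above the bench with two open pockets in the middle. Rails along y at x = -108 and 108 mm, tops 75 mm above the bench, have 16 mm lips that hold the cover down: it can slide along y but not be lifted.
- pocket_a (a point): Centre of the floor of the pocket on the organiser's +y side, 6 mm above the bench. The pocket is 172 mm long (x) and 68 mm wide (y), with a 6 mm wall to the other. Ledges at its ends (x -86 to -45 and 62 to 86 mm) carry the part 18 mm above the bench; 5 mm ridges on them stop it rolling.
- pocket_b (a point): The same for the pocket on the organiser's -y side, a twin of the other; their centres are 74 mm apart.
- cover: Loose blue cover plate, 194 (x) by 174 (y) by 12 mm, 0.35 to 0.7 kg, on the deck over both pockets. Origin: centre of its underside; axes as the organiser's. A strip hidden beneath lets it slide one way only, +y or -y, and nothing shows which: that way it runs about 156 mm to the stop, its edge then overhanging the end; the other way it is blocked within 5 mm.
- cover_handle (a point): Centre of the top of the cover's black ridge handle, 38 mm above the cover's underside. The ridge is 90 mm long (x), 16 mm wide (y) and stands 26 mm above the plate. Sliding the cover takes about 2 to 10 N.
- pestle: Pestle, 160 mm long, about 0.15 kg, level along the organiser's x in either pocket, axis 35 mm above the bench, head to the organiser's -x. Origin mid length on the axis; its x runs head to knob. White head 34 mm dia (x -80 to -35), wooden stem 18 mm dia (x -35 to 60), knob 34 mm dia (x 60 to 80). Centre of mass about 20 mm headward of the origin.
- pestle_head (a point): The centre of the pestle's working head, on its axis, 22 mm from the head's end face.
- pestle_knob (a point): The centre of the knob at the handle end, on the axis, 10 mm from the handle's end face.
- spatula: Double-ended steel spatula, 160 mm long, 22 mm wide, 5 mm thick, about 0.06 kg, lying in the other pocket on its ledges. Origin at the centre of its underside, x along its length.
- mortar: Heavy white ceramic mortar (1.6 kg, loose on the bench), round bowl 132 mm across the outside of the rim, 62 mm high, wall 8 mm; inner floor 10 mm above the bench and about 38 mm in radius, inner radius at the rim 58 mm. Origin at the centre of its underside, z up.
- tub: White lidded tub, 96 mm across, 86 mm high, a bystander. Origin at the centre of its underside.
- bottle: Jar with a red cap, 60 mm across, 115 mm high, a bystander. Origin at the centre of its underside.
There are look-alikes about, which are no part of the job. Leave any green, pink or yellow look-alike of the mortar alone.

How it is judged:
By the outcome, as a careful person would: the job done as asked, in the order asked, and still so for the second after the job is handed in, with the robot touching nothing.
It also fails if it takes over 64 s, if anything falls off the work surface, if the arm or the gripper's body presses on something with over 40 N, if the wrist force passes 120 N, or if a joint passes its speed limit or range.

## Working session

There is one attempt and no reset: what is moved stays moved. The work goes in short steps, Python scripts to look and compute and a tool call to move; the robot and the scene stay as the last step left them, time stands still between calls to the robot, and variables do not carry over. Pictures are saved under pics/ and viewed, about 8 in all and at most 12, crops included, and the job is handed in when it is done.

Besides the shell and the picture viewer there is one more tool, called by a JSON object that holds its "op" and its "data", one argument or row to a line. play_rows: Moves the arm, as the interface text tells. Its arguments: {"type":"object","properties":{"series":{"type":"array"},"squeeze":{"type":"number"}},"required":["series"]}

```bash
mkdir -p pics
cat > h.py <<'E'
import numpy as np, cv2
from rig import *
def K(im):
    h=im['pixels'].shape[0]; f=h/2/np.tan(np.radians(im['vfov'])/2)
    return np.array([[f,0,im['cx']],[0,f,im['cy']],[0,0,1.]])
def ray(im,uv):
    n=cv2.undistortPoints(np.array(uv,float).reshape(-1,1,2),K(im),np.array(im['dist'],float)).reshape(-1,2)
    R=cv2.Rodrigues(np.array(im['rvec'],float))[0]; t=np.array(im['tvec'],float).ravel()
    d=np.c_[n,np.ones(len(n))]@R
    return -R.T@t, d/np.linalg.norm(d,axis=1)[:,None]
def atz(im,uv,z):
    o,d=ray(im,uv); return o+d*((z-o[2])/d[:,2])[:,None]
def tri(a,ua,b,ub):
    o1,d1=ray(a,ua);o2,d2=ray(b,ub);d1=d1[0];d2=d2[0]
    s=np.linalg.lstsq(np.c_[d1,-d2],o2-o1,rcond=None)[0]
    p,q=o1+s[0]*d1,o2+s[1]*d2
    return (p+q)/2,np.linalg.norm(p-q)
def proj(im,P):
    return cv2.projectPoints(np.array(P,float).reshape(-1,1,3),np.array(im['rvec'],float),np.array(im['tvec'],float),K(im),np.array(im['dist'],float))[0].reshape(-1,2)
def save(im,n): cv2.imwrite('pics/'+n,im['pixels'][...,::-1])
E
python3 - <<'E'
from h import *
np.set_printoptions(precision=3,suppress=True)
s=get_image('scene');t=get_image('top')
cv2.imwrite('pics/a.png',cv2.resize(np.vstack([s['pixels'],t['pixels']])[...,::-1],(800,1200))[:600]);
cv2.imwrite('pics/b.png',cv2.resize(t['pixels'][...,::-1],(800,600)))
for n,im in(('s',s),('t',t)):
    o,_=ray(im,[0,0]);print(n,o)
    for l in('organiser','cover','cover_handle','mortar','tub','bottle'):
        for m in masks_of(im,l)[:4]:
            print(l,round(m['p'],2),np.array(m['xy']),m['region'].sum(),atz(im,m['xy'],0.06)[0])
print(get_state())
E
```

```text
s [0.883 0.573 1.01 ]
organiser 0.8 [227.9 166.5] 6798 [ 0.579 -0.092  0.06 ]
cover 0.81 [218.7 139.2] 3004 [ 0.552 -0.193  0.06 ]
cover_handle 0.69 [219.8 140.5] 3136 [ 0.551 -0.187  0.06 ]
mortar 0.97 [386.4 236.3] 1923 [0.353 0.314 0.06 ]
mortar 0.86 [257.6 342.4] 2720 [0.767 0.362 0.06 ]
mortar 0.78 [323.5 277.3] 2259 [0.553 0.315 0.06 ]
mortar 0.67 [275.6 224.9] 1910 [0.57  0.135 0.06 ]
tub 0.81 [188.3 230.2] 1453 [0.765 0.029 0.06 ]
bottle 0.72 [159.4 173.2] 772 [ 0.751 -0.176  0.06 ]
t [0.523 0.054 1.049]
organiser 0.65 [320.4 196.8] 8101 [ 0.537 -0.095  0.06 ]
cover 0.84 [360.1 193.1] 4563 [ 0.548 -0.202  0.06 ]
cover 0.58 [320.8 197.3] 8349 [ 0.535 -0.096  0.06 ]
cover 0.25 [275.4 113. ] 1106 [0.764 0.028 0.06 ]
cover 0.2 [167.7 191.3] 1860 [0.548 0.319 0.06 ]
cover_handle 0.77 [357.3 190.4] 4536 [ 0.555 -0.194  0.06 ]
mortar 0.96 [157.2 110. ] 1788 [0.77  0.351 0.06 ]
mortar 0.91 [235.7 264.1] 1872 [0.353 0.132 0.06 ]
mortar 0.9 [169.  191.6] 1859 [0.547 0.315 0.06 ]
mortar 0.64 [175.  260.6] 1838 [0.361 0.296 0.06 ]
tub 0.57 [278.  113.2] 1155 [0.763 0.021 0.06 ]
bottle 0.94 [349.5 116.9] 671 [ 0.754 -0.173  0.06 ]
{'clock': 0.7, 'qpos': array([-1.345,  0.276,  1.505, -0.   ,  1.361, -0.121]), 'qd': array([-0.   , -0.001,  0.   , -0.   ,  0.001,  0.   ]), 'effort': array([ -0.001, -41.651, -24.605,   0.   ,  -0.   ,  -0.   ]), 'position': array([ 0.195, -0.541,  0.242]), 'ee_rot': array([ 0.   ,  0.819, -0.574,  0.   ]), 'contact_force': array([-0.969, -0.529,  0.466]), 'moment': array([-0.027, -0.004, -0.018]), 'width': 0.08513301820880595}
```

View pics/a.png

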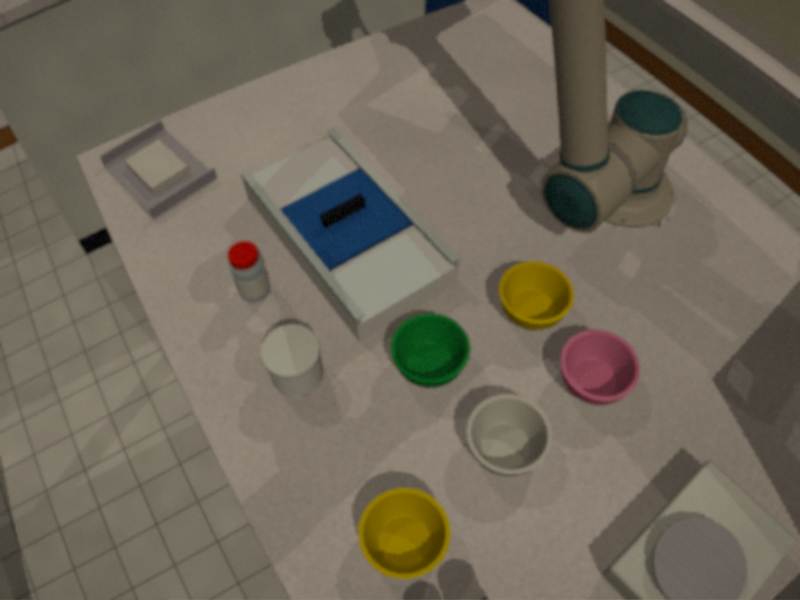

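View pics/b.png

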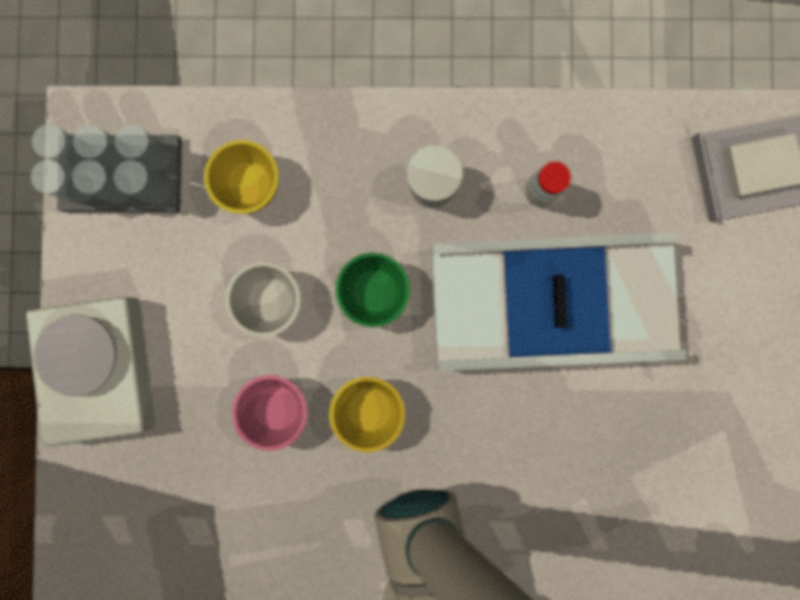

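The true mortar is the white bowl: scene view (508,435)/800x600, top view (264,299). The green, pink and two yellow bowls are look-alikes. The cover is at top (557,302) and its handle at (560,301). The tub is at (434,173) and the jar at (553,180).

Run:
```python
from h import *
np.set_printoptions(precision=4,suppress=True)
s=get_image('scene');t=get_image('top')
H={};
for n,im in(('s',s),('t',t)):
    hsv=cv2.cvtColor(im['pixels'],cv2.COLOR_RGB2HSV)
    m=((hsv[...,0]>100)&(hsv[...,0]<125)&(hsv[...,1]>150)&(hsv[...,2]>50)).astype(np.uint8)
    cm=max(masks_of(im,'cover'),key=lambda r:r['p'] if r['region'].sum()<6000 else 0)['region']
    m&=cv2.dilate(cm.astype(np.uint8),np.ones((9,9)))
    c=max(cv2.findContours(m,0,1)[0],key=cv2.contourArea)
    W=atz(im,c[:,0],.067)[:,:2]
    r=cv2.minAreaRect((W*1000).astype(np.float32));print(n,'cover top',r)
    # dark handle inside hull
    hull=cv2.drawContours(np.zeros_like(m),[cv2.convexHull(c)],-1,1,-1)
    d=((im['pixels'].max(2)<55)&(hull>0)).astype(np.uint8)
    dc=max(cv2.findContours(d,0,1)[0],key=cv2.contourArea)
    H[n]=dc[:,0].mean(0);print('handle px',cv2.minAreaRect(dc),'at .093',cv2.minAreaRect((atz(im,dc[:,0],.093)[:,:2]*1000).astype(np.float32)))
    for q in masks_of(im,'mortar'):
        col=im['pixels'][q['region']].mean(0)
        if col.max()-col.min()<40:
            cc=max(cv2.findContours(q['region'].astype(np.uint8),0,1)[0],key=cv2.contourArea)
            print('mortar',q['xy'],col,cv2.minEnclosingCircle((atz(im,cc[:,0],.062)[:,:2]*1000).astype(np.float32)))
            H['m'+n]=q['xy']
print('tri handle',tri(s,[H['s']],t,[H['t']]))
if 'ms' in H and 'mt' in H: print('tri mortar',tri(s,[H['ms']],t,[H['mt']]))
a=s['pixels'][200:384,200:456];b=t['pixels'][130:258,110:400]
cv2.imwrite('pics/c.png',np.vstack([cv2.resize(a,(640,300)),cv2.resize(b,(640,290),interpolation=2)])[...,::-1])
```

```text
s cover top ((546.1558837890625, -187.66383361816406), (177.18882751464844, 171.5996856689453), 3.251559019088745)
handle px ((219.30001831054688, 134.6000213623047), (9.391485214233398, 31.304948806762695), 63.43495178222656) at .093 ((553.1204833984375, -181.14877319335938), (94.32877349853516, 33.95051574707031), 3.4847757816314697)
mortar [323.2, 280.2] [115.5613 109.3076  93.7174] ((551.043701171875, 317.4310302734375), 67.88090515136719)
t cover top ((549.22998046875, -189.61923217773438), (176.7118682861328, 167.43682861328125), 3.2441022396087646)
handle px ((357.72308349609375, 192.515380859375), (33.282012939453125, 7.821272850036621), 86.8201675415039) at .093 ((548.31298828125, -187.3138885498047), (86.73290252685547, 20.36663818359375), 3.269529342651367)
mortar [169.7, 194.3] [139.4975 134.1938 116.9989] ((546.9835815429688, 318.2082824707031), 66.00037384033203)
tri handle (array([ 0.5487, -0.1914,  0.0796]), np.float64(0.0014962145356308913))
tri mortar (array([0.5444, 0.3167, 0.0337]), np.float64(0.011036054328365326))
```

View pics/c.png

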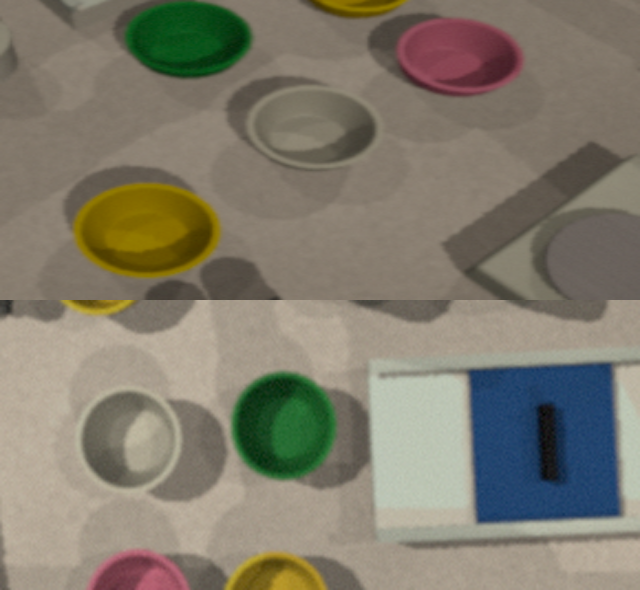

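The crop confirms the white bowl between the green and pink ones, at about (0.548, 0.318), with a rim diameter of about 132 mm. The organiser's yaw is about +0.057 rad and the cover's centre is (0.549, -0.189). I'll move over the handle now.

{"op": "play_rows", "data": {
  "series": [
    {"dx": 25,"dy": 25,"fingers": -0.2,"turn": -0.1},
    {"dx": 25,"dy": 25,"fingers": -0.2,"turn": -0.1},
    {"dx": 25,"dy": 25,"fingers": -0.2,"turn": -0.09},
    {"dx": 25,"dy": 25,"fingers": -0.2},
    {"dx": 25,"dy": 25,"fingers": -0.2},
    {"dx": 25,"dy": 25,"fingers": -0.2},
    {"dx": 25,"dy": 25,"fingers": -0.2},
    {"dx": 25,"dy": 25,"fingers": -0.2},
    {"dx": 25,"dy": 25,"fingers": -0.2},
    {"dx": 25,"dy": 25,"fingers": -0.2},
    {"dx": 25,"dy": 25,"fingers": -0.2},
    {"dx": 25,"dy": 25,"fingers": -0.2},
    {"dx": 25,"dy": 25,"fingers": -0.2},
    {"dx": 25,"dy": 25,"fingers": -0.2},
    {"fingers": -0.2},
    {"fingers": -0.2}
  ],
  "squeeze": 20
}}

```text
invalid input at $.series[0]: expected keys fingers, dx, dy, dz, turn
```

{"op": "play_rows", "data": {
  "series": [
    {"dx": 25,"dy": 25,"dz": 0,"turn": -0.1,"fingers": -0.2},
    {"dx": 25,"dy": 25,"dz": 0,"turn": -0.1,"fingers": -0.2},
    {"dx": 25,"dy": 25,"dz": 0,"turn": -0.09,"fingers": -0.2},
    {"dx": 25,"dy": 25,"dz": 0,"turn": 0,"fingers": -0.2},
    {"dx": 25,"dy": 25,"dz": 0,"turn": 0,"fingers": -0.2},
    {"dx": 25,"dy": 25,"dz": 0,"turn": 0,"fingers": -0.2},
    {"dx": 25,"dy": 25,"dz": 0,"turn": 0,"fingers": -0.2},
    {"dx": 25,"dy": 25,"dz": 0,"turn": 0,"fingers": -0.2},
    {"dx": 25,"dy": 25,"dz": 0,"turn": 0,"fingers": -0.2},
    {"dx": 25,"dy": 25,"dz": 0,"turn": 0,"fingers": -0.2},
    {"dx": 25,"dy": 25,"dz": 0,"turn": 0,"fingers": -0.2},
    {"dx": 25,"dy": 25,"dz": 0,"turn": 0,"fingers": -0.2},
    {"dx": 25,"dy": 25,"dz": 0,"turn": 0,"fingers": -0.2},
    {"dx": 25,"dy": 25,"dz": 0,"turn": 0,"fingers": -0.2},
    {"dx": 0,"dy": 0,"dz": 0,"turn": 0,"fingers": -0.2},
    {"dx": 0,"dy": 0,"dz": 0,"turn": 0,"fingers": -0.2}
  ],
  "squeeze": 20
}}

```text
clock: 2.33
position: [0.5582, -0.1742, 0.243]
ee_rot: [0.0, 0.72, -0.694, 0.003]
contact_force: [-1.2, -0.3, 0.0]
width: 0.0512
```

{"op": "play_rows", "data": {
  "series": [
    {"dx": -9,"dy": -15,"dz": 0,"turn": 0.02,"fingers": -0.2},
    {"dx": 0,"dy": 0,"dz": -30,"turn": 0,"fingers": -0.2},
    {"dx": 0,"dy": 0,"dz": -30,"turn": 0,"fingers": -0.2},
    {"dx": 0,"dy": 0,"dz": -30,"turn": 0,"fingers": -0.2},
    {"dx": 0,"dy": 0,"dz": -20,"turn": 0,"fingers": -0.2},
    {"dx": 0,"dy": 0,"dz": -10,"turn": 0,"fingers": -0.2},
    {"dx": 0,"dy": 0,"dz": 0,"turn": 0,"fingers": -0.2},
    {"dx": 0,"dy": 0,"dz": 0,"turn": 0,"fingers": -0.2}
  ],
  "squeeze": 20
}}

```text
clock: 3.0
position: [0.5453, -0.195, 0.1209]
ee_rot: [0.001, 0.726, -0.688, 0.006]
contact_force: [0.4, 0.3, 0.9]
width: 0.0515
```

Run:
```python
from h import *
s=get_image('scene');t=get_image('top')
p=get_state()['position']
c=lambda im,P,r:cv2.resize(im['pixels'][max(0,int(P[1])-r):int(P[1])+r,max(0,int(P[0])-r):int(P[0])+r],(400,400))
ps=proj(s,[p])[0];pt=proj(t,[p])[0];print(p,ps,pt)
cv2.imwrite('pics/d.png',np.hstack([c(s,ps,60),c(t,pt,60)])[...,::-1])
```

```text
[ 0.54597404 -0.19504246  0.12173736] [218.22758377 123.49792217] [363.65654029 193.17076714]
```

View pics/d.png

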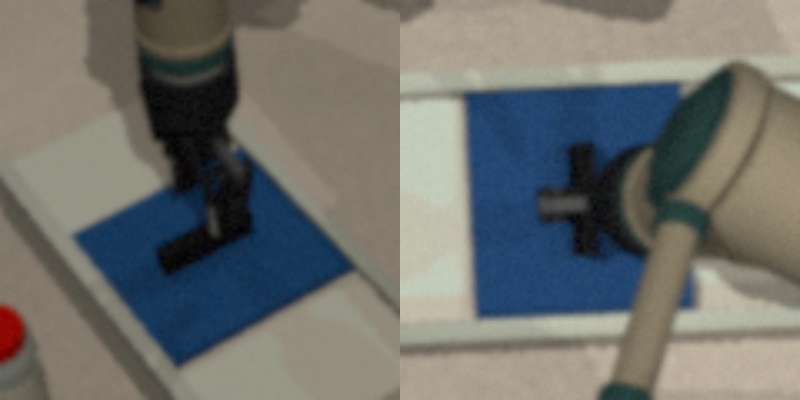

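The picture shows the jaws above the black ridge, centred along it, with the opening across it. I'll descend and grip.

{"op": "play_rows", "data": {
  "series": [
    {"dx": 3,"dy": 5,"dz": -10,"turn": -0.01,"fingers": -0.2},
    {"dx": 0,"dy": 0,"dz": -10,"turn": 0,"fingers": -0.2},
    {"dx": 0,"dy": 0,"dz": -8,"turn": 0,"fingers": -0.2},
    {"dx": 0,"dy": 0,"dz": -4,"turn": 0,"fingers": -0.2},
    {"dx": 0,"dy": 0,"dz": 0,"turn": 0,"fingers": -0.2},
    {"dx": 0,"dy": 0,"dz": 0,"turn": 0,"fingers": -0.2}
  ],
  "squeeze": 20
}}

```text
clock: 3.6
position: [0.5515, -0.1907, 0.0902]
ee_rot: [-0.001, 0.722, -0.692, 0.01]
contact_force: [0.1, 0.5, 0.3]
width: 0.0513
```

{"op": "play_rows", "data": {
  "series": [
    {"dx": -2,"dy": 1,"dz": -4,"turn": 0,"fingers": 0.2},
    {"dx": 0,"dy": 0,"dz": 0,"turn": 0,"fingers": 1},
    {"dx": 0,"dy": 0,"dz": 0,"turn": 0,"fingers": 1},
    {"dx": 0,"dy": 0,"dz": 0,"turn": 0,"fingers": 1},
    {"dx": 0,"dy": 0,"dz": 0,"turn": 0,"fingers": 1}
  ],
  "squeeze": 20
}}

```text
clock: 4.02
position: [0.5497, -0.19, 0.0862]
ee_rot: [-0.001, 0.722, -0.692, 0.011]
contact_force: [-0.6, -1.3, -1.7]
width: 0.0158
```

{"op": "play_rows", "data": {
  "series": [
    {"dx": 0,"dy": 3,"dz": 0,"turn": 0,"fingers": 1},
    {"dx": 0,"dy": 3,"dz": 0,"turn": 0,"fingers": 1},
    {"dx": 0,"dy": 3,"dz": 0,"turn": 0,"fingers": 1},
    {"dx": 0,"dy": 3,"dz": 0,"turn": 0,"fingers": 1}
  ],
  "squeeze": 20
}}

```text
clock: 4.35
position: [0.5498, -0.1884, 0.0863]
ee_rot: [0.007, 0.724, -0.69, 0.018]
contact_force: [-1.9, -9.0, -3.4]
width: 0.0155
```

{"op": "play_rows", "data": {
  "series": [
    {"dx": 0,"dy": 5,"dz": 0,"turn": 0,"fingers": 1},
    {"dx": 0,"dy": 6,"dz": 0,"turn": 0,"fingers": 1},
    {"dx": 0,"dy": 7,"dz": 0,"turn": 0,"fingers": 1}
  ],
  "squeeze": 20
}}

```text
clock: 4.6
position: [0.5501, -0.1877, 0.087]
ee_rot: [0.018, 0.726, -0.687, 0.029]
contact_force: [-3.1, -23.2, -7.5]
width: 0.0156
```

{"op": "play_rows", "data": {
  "series": [
    {"dx": 0,"dy": -4,"dz": 0,"turn": 0,"fingers": 1},
    {"dx": 0,"dy": -5,"dz": 0,"turn": 0,"fingers": 1},
    {"dx": 0,"dy": -6,"dz": 0,"turn": 0,"fingers": 1},
    {"dx": 0,"dy": -7,"dz": 0,"turn": 0,"fingers": 1}
  ],
  "squeeze": 20
}}

```text
clock: 4.93
position: [0.5491, -0.2066, 0.087]
ee_rot: [0.016, 0.725, -0.688, 0.026]
contact_force: [-0.1, 2.7, 0.6]
width: 0.0156
```

World +y is blocked: 23 N for about 2 mm of movement. World -y runs free at about 3 N. I'll slide it that way.

{"op": "play_rows", "data": {
  "series": [
    {"dx": 0.6,"dy": -10,"dz": 0,"turn": 0,"fingers": 1},
    {"dx": 0.6,"dy": -10,"dz": 0,"turn": 0,"fingers": 1},
    {"dx": 0.6,"dy": -10,"dz": 0,"turn": 0,"fingers": 1},
    {"dx": 0.6,"dy": -10,"dz": 0,"turn": 0,"fingers": 1},
    {"dx": 0.6,"dy": -10,"dz": 0,"turn": 0,"fingers": 1},
    {"dx": 0.6,"dy": -10,"dz": 0,"turn": 0,"fingers": 1},
    {"dx": 0.6,"dy": -10,"dz": 0,"turn": 0,"fingers": 1},
    {"dx": 0.6,"dy": -10,"dz": 0,"turn": 0,"fingers": 1},
    {"dx": 0.6,"dy": -10,"dz": 0,"turn": 0,"fingers": 1}
  ],
  "squeeze": 20
}}

```text
clock: 5.68
position: [0.5534, -0.3037, 0.0863]
ee_rot: [0.015, 0.724, -0.689, 0.023]
contact_force: [0.3, 3.3, 1.3]
width: 0.0159
```

{"op": "play_rows", "data": {
  "series": [
    {"dx": 0.5,"dy": -8,"dz": 0,"turn": 0,"fingers": 1},
    {"dx": 0.4,"dy": -7,"dz": 0,"turn": 0,"fingers": 1},
    {"dx": 0.3,"dy": -5,"dz": 0,"turn": 0,"fingers": 1},
    {"dx": 0.3,"dy": -5,"dz": 0,"turn": 0,"fingers": 1},
    {"dx": 0.3,"dy": -5,"dz": 0,"turn": 0,"fingers": 1},
    {"dx": 0.3,"dy": -5,"dz": 0,"turn": 0,"fingers": 1},
    {"dx": 0.3,"dy": -5,"dz": 0,"turn": 0,"fingers": 1},
    {"dx": 0.3,"dy": -5,"dz": 0,"turn": 0,"fingers": 1}
  ],
  "squeeze": 20
}}

```text
clock: 6.35
position: [0.5559, -0.348, 0.0846]
ee_rot: [0.01, 0.723, -0.69, 0.018]
contact_force: [3.8, 18.3, -2.1]
width: 0.0158
```

{"op": "play_rows", "data": {
  "series": [
    {"dx": 0,"dy": -6,"dz": 0,"turn": 0,"fingers": 1},
    {"dx": 0,"dy": -6,"dz": 0,"turn": 0,"fingers": 1},
    {"dx": 0,"dy": -6,"dz": 0,"turn": 0,"fingers": 1}
  ],
  "squeeze": 20
}}

```text
clock: 6.6
position: [0.5558, -0.3488, 0.0814]
ee_rot: [-0.001, 0.722, -0.692, 0.004]
contact_force: [1.0, 16.5, 11.5]
width: 0.0156
```

{"op": "play_rows", "data": {
  "series": [
    {"dx": 0,"dy": 0,"dz": 0,"turn": 0,"fingers": 0.2},
    {"dx": 0,"dy": 0,"dz": 0,"turn": 0,"fingers": 0},
    {"dx": 0,"dy": 0,"dz": 0,"turn": 0,"fingers": 0},
    {"dx": 0,"dy": 0,"dz": 15,"turn": 0,"fingers": 0},
    {"dx": 0,"dy": 0,"dz": 30,"turn": 0,"fingers": 0},
    {"dx": -35,"dy": -10,"dz": 20,"turn": 0,"fingers": 0},
    {"dx": -40,"dy": -10,"dz": 10,"turn": 0,"fingers": 0},
    {"dx": -40,"dy": -10,"dz": 10,"turn": 0,"fingers": 0},
    {"dx": -40,"dy": -10,"dz": 0,"turn": 0,"fingers": 0},
    {"dx": -20,"dy": 0,"dz": 0,"turn": 0,"fingers": 0},
    {"dx": 0,"dy": 0,"dz": 0,"turn": 0,"fingers": 0}
  ],
  "squeeze": 20
}}

```text
clock: 7.52
position: [0.378, -0.4053, 0.1712]
ee_rot: [0.012, 0.727, -0.687, 0.018]
contact_force: [-0.5, -0.2, 1.4]
width: 0.0427
```

Run:
```python
from h import *
np.set_printoptions(precision=4,suppress=True)
s=get_image('scene');t=get_image('top')
for n,im in(('s',s),('t',t)):
    for l in('pestle','pestle_head','pestle_knob','spatula','cover'):
        for m in masks_of(im,l)[:3]: print(n,l,round(m['p'],2),m['xy'],m['region'].sum(),atz(im,m['xy'],.035)[0])
P=proj(s,[.55,-.2,.05])[0].astype(int);Q=proj(t,[.55,-.2,.05])[0].astype(int);print(P,Q)
c=lambda im,p:cv2.resize(im['pixels'][p[1]-75:p[1]+75,p[0]-75:p[0]+75],(400,400),interpolation=2)
print(P-75,Q-75,400/150)
cv2.imwrite('pics/e.png',np.hstack([c(s,P),c(t,Q)])[...,::-1]);print(get_state())
```

```text
s pestle 0.76 [214.4, 135.8] 406 [ 0.5472 -0.2323  0.035 ]
s pestle_head 0.55 [216.0, 135.5] 425 [ 0.5426 -0.2307  0.035 ]
s pestle_knob 0.88 [217.1, 136.6] 431 [ 0.5419 -0.225   0.035 ]
s spatula 0.61 [212.6, 135.5] 411 [ 0.5512 -0.2363  0.035 ]
s cover 0.97 [192.7, 108.0] 2440 [ 0.5486 -0.3742  0.035 ]
t pestle 0.85 [370.1, 195.8] 540 [ 0.541  -0.2361  0.035 ]
t pestle 0.69 [168.8, 193.1] 1864 [0.5432 0.3222 0.035 ]
t pestle_head 0.6 [365.7, 199.5] 521 [ 0.5307 -0.224   0.035 ]
t pestle_knob 0.7 [368.1, 194.3] 567 [ 0.5451 -0.2306  0.035 ]
t pestle_knob 0.2 [414.8, 190.5] 4556 [ 0.5568 -0.3595  0.035 ]
t spatula 0.73 [341.0, 196.3] 301 [ 0.5389 -0.1558  0.035 ]
t cover 0.77 [417.1, 190.8] 4513 [ 0.5561 -0.3658  0.035 ]
t cover 0.18 [366.2, 201.3] 553 [ 0.5257 -0.2254  0.035 ]
[218 139] [358 192]
[143  64] [283 117] 2.6666666666666665
{'clock': 8.1167, 'qpos': array([-0.9282,  0.2805,  1.6879, -0.0152,  1.1359,  0.5882]), 'qd': array([-0.0048, -0.0034,  0.0022, -0.    ,  0.0015, -0.0005]), 'effort': array([  0.0332, -39.9891, -22.72  ,  -0.069 ,  -0.2101,   0.0005]), 'position': array([ 0.3827, -0.4035,  0.1699]), 'ee_rot': array([ 0.01  ,  0.728 , -0.6852,  0.0172]), 'contact_force': array([-0.9368,  0.4246,  0.051 ]), 'moment': array([ 0.0324,  0.006 , -0.0358]), 'width': 0.04286698116342684}
```

View pics/e.png

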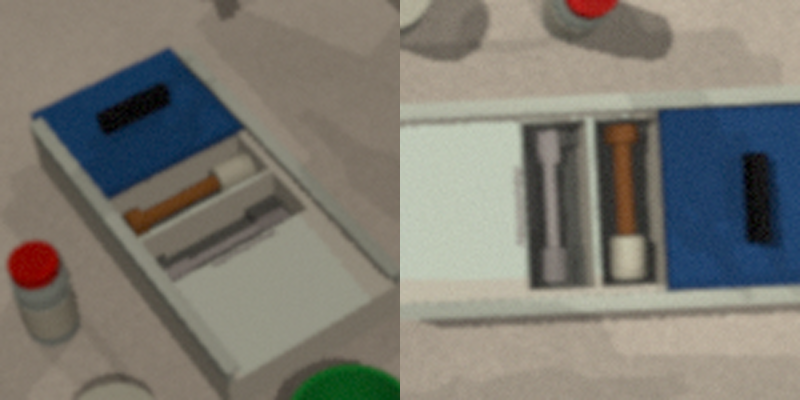

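The cover is at its end. The pestle lies in the pocket next to the cover: knob at top crop (620,133), away from the robot, and white head at (630,257), towards it. The spatula is in the other pocket at (552,205).

Run:
```python
from h import *
np.set_printoptions(precision=4,suppress=True)
s=get_image('scene');t=get_image('top');C={}
for n,im in(('s',s),('t',t)):
    m=max(masks_of(im,'pestle'),key=lambda r:r['p'])['region']
    m=cv2.dilate(m.astype(np.uint8),np.ones((7,7)))
    hsv=cv2.cvtColor(im['pixels'],cv2.COLOR_RGB2HSV)
    o=(m>0)&(hsv[...,0]<18)&(hsv[...,1]>130)
    v,u=np.nonzero(o); W=atz(im,np.c_[u,v],.035)[:,:2]
    c=W.mean(0); ax=np.linalg.svd(W-c)[2][0]; ax*=np.sign(ax[0]); a=(W-c)@ax
    print(n,o.sum(),'c',c,'yaw',np.arctan2(ax[1],ax[0]),'ends',c+ax*a.min(),c+ax*a.max(),a.max()-a.min())
    C[n]=(u.mean(),v.mean())
print('tri orange centre',tri(s,[C['s']],t,[C['t']]))
d=[416.9,191.2]; print('handle top', atz(t,[d],.093))
R=lambda x,y,z:[.549+x*.9984-y*.057+0,-.190+x*.057+y*.9984,z]
for n,im in(('s',s),('t',t)): print(n,proj(im,[R(80,0,35) if 0 else R(.08,-.037,.035),R(-.08,-.037,.035)]))
```

```text
s 207 c [ 0.5759 -0.2283] yaw 0.032522399404854484 ends [ 0.5154 -0.2303] [ 0.6266 -0.2267] 0.11129131019774832
t 294 c [ 0.5806 -0.2258] yaw 0.05924545435658346 ends [ 0.5184 -0.2295] [ 0.6297 -0.2229] 0.111499860796588
tri orange centre (array([ 0.5793, -0.2232,  0.0422]), np.float64(0.002214679962537488))
handle top [[ 0.5531 -0.3413  0.093 ]]
s [[191.2159 149.6889]
 [236.2464 125.7374]]
t [[365.1563 163.3124]
 [368.3855 221.0606]]
```

{"op": "play_rows", "data": {
  "series": [
    {"dx": 23,"dy": 19,"dz": 0,"turn": 0,"fingers": 0.35},
    {"dx": 23,"dy": 19,"dz": 0,"turn": 0,"fingers": 0.35},
    {"dx": 23,"dy": 19,"dz": 0,"turn": 0,"fingers": 0.35},
    {"dx": 23,"dy": 19,"dz": 0,"turn": 0,"fingers": 0.35},
    {"dx": 23,"dy": 19,"dz": 0,"turn": 0,"fingers": 0.35},
    {"dx": 23,"dy": 19,"dz": 0,"turn": 0,"fingers": 0.35},
    {"dx": 23,"dy": 19,"dz": 0,"turn": 0,"fingers": 0.35},
    {"dx": 23,"dy": 19,"dz": 0,"turn": 0,"fingers": 0.35},
    {"dx": 18,"dy": 15,"dz": 0,"turn": 0,"fingers": 0.35},
    {"dx": 0,"dy": 0,"dz": 0,"turn": 0,"fingers": 0.35},
    {"dx": 0,"dy": 0,"dz": 0,"turn": 0,"fingers": 0.35}
  ],
  "squeeze": 20
}}

```text
clock: 9.23
position: [0.5923, -0.2299, 0.1706]
ee_rot: [0.01, 0.726, -0.687, 0.019]
contact_force: [-0.2, 0.1, -0.5]
width: 0.028
```

{"op": "play_rows", "data": {
  "series": [
    {"dx": 2,"dy": 5,"dz": 0,"turn": 0,"fingers": 0.35},
    {"dx": 0,"dy": 0,"dz": -20,"turn": 0,"fingers": 0.35},
    {"dx": 0,"dy": 0,"dz": -25,"turn": 0,"fingers": 0.35},
    {"dx": 0,"dy": 0,"dz": -25,"turn": 0,"fingers": 0.35},
    {"dx": 0,"dy": 0,"dz": -10,"turn": 0,"fingers": 0.35},
    {"dx": 0,"dy": 0,"dz": 0,"turn": 0,"fingers": 0.35},
    {"dx": 0,"dy": 0,"dz": 0,"turn": 0,"fingers": 0.35}
  ],
  "squeeze": 20
}}

```text
clock: 9.82
position: [0.5913, -0.2282, 0.0907]
ee_rot: [0.011, 0.724, -0.689, 0.021]
contact_force: [-0.9, 0.3, 1.7]
width: 0.0278
```

Run:
```python
from h import *
s=get_image('scene');t=get_image('top')
p=get_state()['position'];print(p)
c=lambda im,P,r:cv2.resize(im['pixels'][max(0,int(P[1])-r):int(P[1])+r,max(0,int(P[0])-r):int(P[0])+r],(400,400),interpolation=2)
cv2.imwrite('pics/f.png',np.hstack([c(s,proj(s,[p])[0],50),c(t,proj(t,[p])[0],50)])[...,::-1])
```

```text
[ 0.59208439 -0.22840151  0.09157265]
```

View pics/f.png

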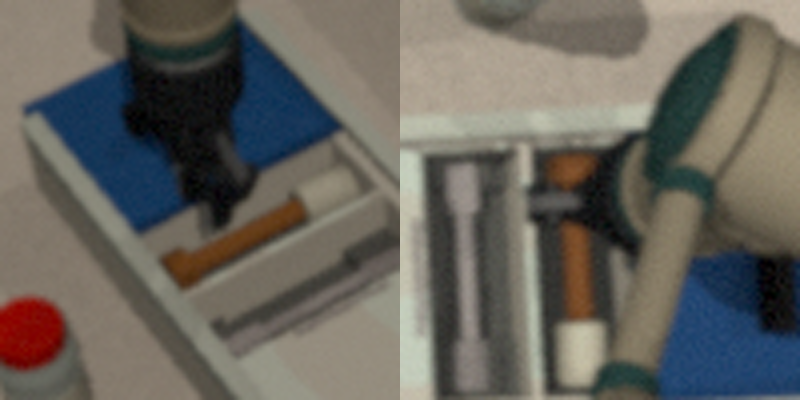

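The picture shows the jaws above the stem on the knob side, straddling it. I'll descend in two steps.

{"op": "play_rows", "data": {
  "series": [
    {"dx": 3,"dy": 3,"dz": -10,"turn": 0,"fingers": 0.35},
    {"dx": 0,"dy": 0,"dz": -10,"turn": 0,"fingers": 0.35},
    {"dx": 0,"dy": 0,"dz": -8,"turn": 0,"fingers": 0.35},
    {"dx": 0,"dy": 0,"dz": 0,"turn": 0,"fingers": 0.35}
  ],
  "squeeze": 20
}}

```text
clock: 10.25
position: [0.598, -0.2266, 0.0656]
ee_rot: [0.009, 0.724, -0.69, 0.026]
contact_force: [-0.1, -0.3, -0.2]
width: 0.0274
```

{"op": "play_rows", "data": {
  "series": [
    {"dx": -4,"dy": 1,"dz": -8,"turn": 0,"fingers": 0.35},
    {"dx": 0,"dy": 0,"dz": -8,"turn": 0,"fingers": 0.35},
    {"dx": 0,"dy": 0,"dz": -8,"turn": 0,"fingers": 0.35},
    {"dx": 0,"dy": 0,"dz": -6,"turn": 0,"fingers": 0.35},
    {"dx": 0,"dy": 0,"dz": -3,"turn": 0,"fingers": 0.35},
    {"dx": 0,"dy": 0,"dz": 0,"turn": 0,"fingers": 0.35}
  ],
  "squeeze": 20
}}

```text
clock: 10.75
position: [0.5944, -0.2259, 0.0351]
ee_rot: [0.009, 0.724, -0.689, 0.028]
contact_force: [-0.4, 1.3, 0.2]
width: 0.0279
```

{"op": "play_rows", "data": {
  "series": [
    {"dx": 0,"dy": 0,"dz": -5,"turn": 0,"fingers": 0.35},
    {"dx": 0,"dy": 0,"dz": -1,"turn": 0,"fingers": 0.35},
    {"dx": 0,"dy": 0,"dz": 0,"turn": 0,"fingers": 1},
    {"dx": 0,"dy": 0,"dz": 0,"turn": 0,"fingers": 1},
    {"dx": 0,"dy": 0,"dz": 0,"turn": 0,"fingers": 1},
    {"dx": 0,"dy": 0,"dz": 0,"turn": 0,"fingers": 1}
  ],
  "squeeze": 20
}}

```text
clock: 11.25
position: [0.5951, -0.2263, 0.0356]
ee_rot: [0.009, 0.724, -0.689, 0.031]
contact_force: [-1.2, 1.2, 6.4]
width: 0.0166
```

{"op": "play_rows", "data": {
  "series": [
    {"dx": 0,"dy": 0,"dz": 8,"turn": 0,"fingers": 1},
    {"dx": 0,"dy": 0,"dz": 10,"turn": 0,"fingers": 1},
    {"dx": 0,"dy": 0,"dz": 10,"turn": 0,"fingers": 1},
    {"dx": 0,"dy": 0,"dz": 10,"turn": 0,"fingers": 1},
    {"dx": 0,"dy": 0,"dz": 0,"turn": 0,"fingers": 1},
    {"dx": 0,"dy": 0,"dz": 0,"turn": 0,"fingers": 1}
  ],
  "squeeze": 20
}}

```text
clock: 11.75
position: [0.5943, -0.2259, 0.0747]
ee_rot: [0.009, 0.724, -0.689, 0.029]
contact_force: [0.6, 0.1, -2.7]
width: 0.017
```

Run:
```python
from h import *
s=get_image('scene');t=get_image('top')
S=get_state();p=S['position'];print(p,S['width'],S['contact_force'],S['moment'])
c=lambda im,P,r:cv2.resize(im['pixels'][max(0,int(P[1])-r):int(P[1])+r,max(0,int(P[0])-r):int(P[0])+r],(400,400),interpolation=2)
cv2.imwrite('pics/g.png',np.hstack([c(s,proj(s,[p])[0],50),c(t,proj(t,[p])[0],50)])[...,::-1])
```

```text
[ 0.59434478 -0.22591522  0.07436066] 0.017162734867863027 [ 0.0991705  -0.15056449 -2.37985593] [-0.0197689  -0.08908739  0.01385349]
```

View pics/g.png

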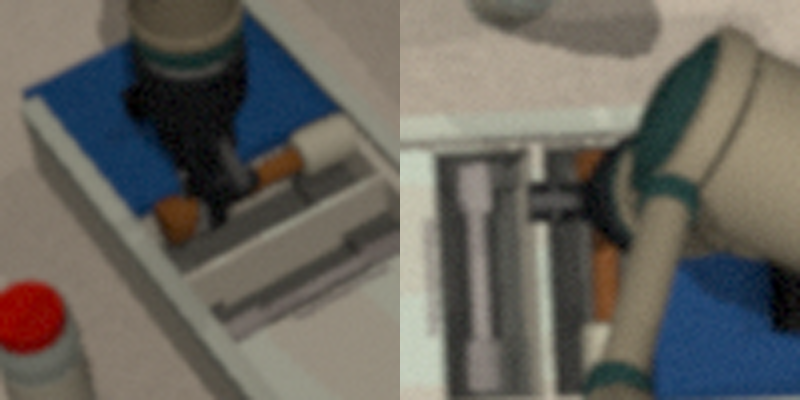

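The pestle is up and clear of the pocket, still nearly level in the jaws. I'll raise it briskly so its head-heavy end swings down about the pads.

{"op": "play_rows", "data": {
  "series": [
    {"dx": 0,"dy": 0,"dz": 10,"turn": 0,"fingers": 1},
    {"dx": 0,"dy": 0,"dz": 10,"turn": 0,"fingers": 1},
    {"dx": 0,"dy": 0,"dz": 10,"turn": 0,"fingers": 1},
    {"dx": 0,"dy": 0,"dz": 0,"turn": 0,"fingers": 1},
    {"dx": 0,"dy": 0,"dz": 41,"turn": 0,"fingers": 1},
    {"dx": 0,"dy": 0,"dz": 41,"turn": 0,"fingers": 1},
    {"dx": 0,"dy": 0,"dz": 30,"turn": 0,"fingers": 1},
    {"dx": 0,"dy": 0,"dz": 15,"turn": 0,"fingers": 1},
    {"dx": 0,"dy": 0,"dz": 6,"turn": 0,"fingers": 1},
    {"dx": 0,"dy": 0,"dz": 0,"turn": 0,"fingers": 1}
  ],
  "squeeze": 20
}}

```text
clock: 12.68
position: [0.5908, -0.2241, 0.2431]
ee_rot: [0.01, 0.724, -0.689, 0.027]
contact_force: [0.8, 0.4, -1.7]
width: 0.0175
```

```bash
cat > pest.py <<'E'
from h import *
import sys
# estimate pestle pitch: head/knob from scene view constrained to vertical plane through grasp along pestle
np.set_printoptions(precision=3,suppress=True)
s=get_image('scene');t=get_image('top')
S=get_state();p=S['position'];print(S['clock'],p,S['ee_rot'],S['width'],S['contact_force'],S['moment'])
hsv=cv2.cvtColor(s['pixels'],cv2.COLOR_RGB2HSV)
v,u=np.nonzero((hsv[...,0]<18)&(hsv[...,1]>130)&(hsv[...,2]>40))
P=proj(s,[p])[0]; k=np.hypot(u-P[0],v-P[1])<70; u,v=u[k],v[k]
q=S['ee_rot']; a=2*np.arctan2(q[2],q[1])+np.pi/2
d=np.array([np.cos(a),np.sin(a),0]);n=np.array([-d[1],d[0],0])
o,r=ray(s,np.c_[u,v]); X=o+r*(((p-o)@n)/(r@n))[:,None]
A=np.c_[(X-p)@d,(X-p)[:,2]]*1000
if len(A)>20:
    c=A.mean(0);ax=np.linalg.svd(A-c)[2][0];ax*=np.sign(ax[0]);w=(A-c)@ax
    print('wood px',len(A),'pitch deg(knob up +)',np.degrees(np.arctan2(ax[1],ax[0])),'ends',c+ax*w.min(),c+ax*w.max())
if len(sys.argv)>1:
    c=lambda im,P,r:cv2.resize(im['pixels'][max(0,int(P[1])-r):int(P[1])+r,max(0,int(P[0])-r):int(P[0])+r],(400,400),interpolation=2)
    cv2.imwrite('pics/'+sys.argv[1],np.hstack([c(s,P,70),c(t,proj(t,[p])[0],70)])[...,::-1])
E
python3 pest.py
```

```text
12.7833 [ 0.59  -0.224  0.241] [ 0.011  0.724 -0.689  0.025] 0.0173418959209823 [-0.528 -0.02  -1.214] [ 0.034 -0.047  0.032]
wood px 205 pitch deg(knob up +) 7.837405372359403 ends [-78.626  -7.176] [40.345  9.2  ]
```

{"op": "play_rows", "data": {
  "series": [
    {"dx": 0,"dy": 0,"dz": 40,"turn": 0,"fingers": 1},
    {"dx": 0,"dy": 0,"dz": 0,"turn": 0,"fingers": 1},
    {"dx": 0,"dy": 0,"dz": -40,"turn": 0,"fingers": 1},
    {"dx": 0,"dy": 0,"dz": 40,"turn": 0,"fingers": 1},
    {"dx": 0,"dy": 0,"dz": -40,"turn": 0,"fingers": 1},
    {"dx": 0,"dy": 0,"dz": 40,"turn": 0,"fingers": 1},
    {"dx": 0,"dy": 0,"dz": -40,"turn": 0,"fingers": 1},
    {"dx": 0,"dy": 0,"dz": 40,"turn": 0,"fingers": 1},
    {"dx": 0,"dy": 0,"dz": -40,"turn": 0,"fingers": 1},
    {"dx": 0,"dy": 0,"dz": 40,"turn": 0,"fingers": 1},
    {"dx": 0,"dy": 0,"dz": 0,"turn": 0,"fingers": 1},
    {"dx": 0,"dy": 0,"dz": 0,"turn": 0,"fingers": 1}
  ],
  "squeeze": 20
}}

```text
clock: 13.78
position: [0.5239, -0.1915, 0.25]
ee_rot: [0.05, 0.721, -0.684, -0.099]
contact_force: [0.1, -0.5, -3.1]
width: 0.0169
```

```bash
python3 pest.py
```

```text
13.8833 [ 0.527 -0.193  0.254] [ 0.048  0.722 -0.684 -0.094] 0.016980829452171307 [-0.004  0.696 -1.259] [-0.07  -0.235  0.009]
wood px 222 pitch deg(knob up +) 23.07875717809806 ends [-79.57  -40.981] [40.576 10.213]
```

{"op": "play_rows", "data": {
  "series": [
    {"dx": 0,"dy": 20,"dz": -12,"turn": 0,"fingers": 1},
    {"dx": 0,"dy": 20,"dz": -12,"turn": 0,"fingers": 1},
    {"dx": 0,"dy": 20,"dz": -12,"turn": 0,"fingers": 1},
    {"dx": 0,"dy": 10,"dz": -10,"turn": 0,"fingers": 1},
    {"dx": 0,"dy": 0,"dz": 0,"turn": 0,"fingers": 1},
    {"dx": 0,"dy": 0,"dz": 41,"turn": 0,"fingers": 1},
    {"dx": 0,"dy": 0,"dz": 41,"turn": 0,"fingers": 1},
    {"dx": 0,"dy": 0,"dz": 15,"turn": 0,"fingers": 1},
    {"dx": 0,"dy": 0,"dz": 0,"turn": 0,"fingers": 1},
    {"dx": 0,"dy": 0,"dz": 0,"turn": 0,"fingers": 1}
  ],
  "squeeze": 20
}}

```text
clock: 14.72
position: [0.5396, -0.1289, 0.3135]
ee_rot: [0.044, 0.722, -0.686, -0.078]
contact_force: [0.4, -0.3, -2.4]
width: 0.0172
```

```bash
python3 pest.py
```

```text
14.8167 [ 0.539 -0.129  0.312] [ 0.044  0.722 -0.686 -0.08 ] 0.017054738141713953 [-0.675 -0.112 -1.638] [-0.028 -0.229  0.005]
wood px 260 pitch deg(knob up +) 25.471773727925875 ends [-73.991 -37.281] [45.657 19.716]
```

{"op": "play_rows", "data": {
  "series": [
    {"dx": 0,"dy": 0,"dz": -30,"turn": 0,"fingers": 1},
    {"dx": 0,"dy": 0,"dz": 30,"turn": 0,"fingers": 1},
    {"dx": 0,"dy": 0,"dz": -30,"turn": 0,"fingers": 1},
    {"dx": 0,"dy": 0,"dz": 30,"turn": 0,"fingers": 1},
    {"dx": 0,"dy": 0,"dz": 0,"turn": 0,"fingers": 1},
    {"dx": 0,"dy": 0,"dz": 0,"turn": 0,"fingers": 1}
  ],
  "squeeze": 20
}}

```text
clock: 15.32
position: [0.4991, -0.1157, 0.2807]
ee_rot: [0.067, 0.717, -0.681, -0.133]
contact_force: [-0.6, 0.4, -2.3]
width: 0.0171
```

```bash
python3 pest.py
```

```text
15.4167 [ 0.503 -0.117  0.284] [ 0.065  0.717 -0.682 -0.128] 0.017033248675882313 [ 1.165 -0.381 -1.684] [-0.022 -0.302 -0.03 ]
wood px 233 pitch deg(knob up +) 24.573563312124374 ends [-80.808 -44.1  ] [42.541 12.304]
```

Shaking also tilts the tool, so I'll stop that. The pestle is about 25° head-down. I'll steepen it by drawing the head face gently up against the end wall of its own empty pocket, which is fixed.

{"op": "play_rows", "data": {
  "series": [
    {"dx": 16,"dy": -18,"dz": 0,"turn": 0,"fingers": 1},
    {"dx": 16,"dy": -18,"dz": 0,"turn": 0,"fingers": 1},
    {"dx": 16,"dy": -18,"dz": 0,"turn": 0,"fingers": 1},
    {"dx": 16,"dy": -18,"dz": 0,"turn": 0,"fingers": 1},
    {"dx": 16,"dy": -18,"dz": 0,"turn": 0,"fingers": 1},
    {"dx": 12,"dy": -14,"dz": -10,"turn": 0,"fingers": 1},
    {"dx": 0,"dy": 0,"dz": -20,"turn": 0,"fingers": 1},
    {"dx": 0,"dy": 0,"dz": -25,"turn": 0,"fingers": 1},
    {"dx": 0,"dy": 0,"dz": -25,"turn": 0,"fingers": 1},
    {"dx": 0,"dy": 0,"dz": -20,"turn": 0,"fingers": 1},
    {"dx": 0,"dy": 0,"dz": -15,"turn": 0,"fingers": 1},
    {"dx": 0,"dy": 0,"dz": 0,"turn": 0,"fingers": 1},
    {"dx": 0,"dy": 0,"dz": 0,"turn": 0,"fingers": 1}
  ],
  "squeeze": 20
}}

```text
clock: 16.5
position: [0.6246, -0.2398, 0.1773]
ee_rot: [0.055, 0.719, -0.685, -0.098]
contact_force: [-0.1, 0.0, -1.7]
width: 0.017
```

```bash
python3 pest.py i.png
```

```text
16.6 [ 0.624 -0.24   0.178] [ 0.055  0.719 -0.685 -0.098] 0.016919309731430177 [-0.593  0.175 -2.52 ] [-0.067 -0.227 -0.039]
wood px 484 pitch deg(knob up +) -46.24402976658358 ends [-24.927  11.061] [ 142.218 -163.505]
```

View pics/i.png

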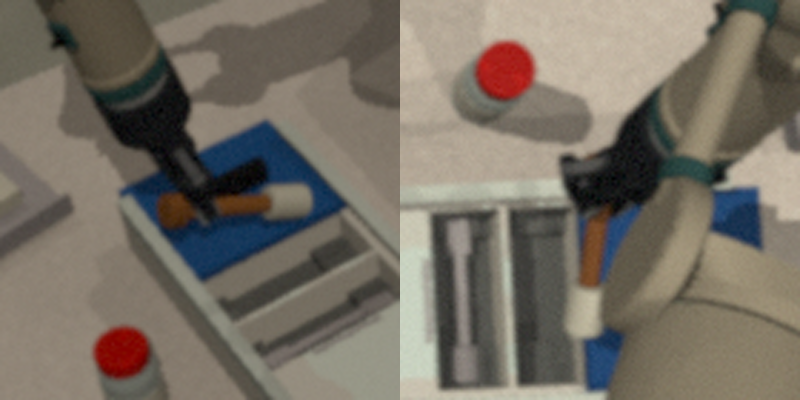

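{"op": "play_rows", "data": {
  "series": [
    {"dx": -12,"dy": 8,"dz": 0,"turn": 0,"fingers": 1},
    {"dx": -12,"dy": 7,"dz": -10,"turn": 0,"fingers": 1},
    {"dx": 0,"dy": 0,"dz": -15,"turn": 0,"fingers": 1},
    {"dx": 0,"dy": 0,"dz": -15,"turn": 0,"fingers": 1},
    {"dx": 0,"dy": 0,"dz": -10,"turn": 0,"fingers": 1},
    {"dx": 0,"dy": 0,"dz": 0,"turn": 0,"fingers": 1},
    {"dx": 0,"dy": 0,"dz": 0,"turn": 0,"fingers": 1}
  ],
  "squeeze": 20
}}

```text
clock: 17.18
position: [0.6075, -0.2276, 0.139]
ee_rot: [0.051, 0.72, -0.686, -0.085]
contact_force: [-0.9, -0.5, -0.3]
width: 0.0173
```

```bash
sed -i 's/(hsv\[...,0\]<18)&(hsv\[...,1\]>130)/(hsv[...,0]>4)\&(hsv[...,0]<18)\&(hsv[...,1]>130)/; s/<70; u/<40; u/' pest.py && python3 pest.py
```

```text
17.2833 [ 0.608 -0.228  0.139] [ 0.051  0.72  -0.687 -0.085] 0.01737155682821313 [ 0.401 -0.15  -1.074] [-0.023 -0.218 -0.023]
wood px 191 pitch deg(knob up +) 29.52282286355876 ends [-69.524 -43.998] [43.055 19.755]
```

{"op": "play_rows", "data": {
  "series": [
    {"dx": -3,"dy": 3,"dz": -12,"turn": 0,"fingers": 1},
    {"dx": 0,"dy": 0,"dz": -12,"turn": 0,"fingers": 1},
    {"dx": 0,"dy": 0,"dz": -8,"turn": 0,"fingers": 1},
    {"dx": 0,"dy": 0,"dz": 0,"turn": 0,"fingers": 1},
    {"dx": -6,"dy": 0,"dz": 0,"turn": 0,"fingers": 1},
    {"dx": -6,"dy": 0,"dz": 0,"turn": 0,"fingers": 1},
    {"dx": -3,"dy": 0,"dz": 0,"turn": 0,"fingers": 1},
    {"dx": 0,"dy": 0,"dz": 0,"turn": 0,"fingers": 1}
  ],
  "squeeze": 20
}}

```text
clock: 17.95
position: [0.5909, -0.2266, 0.1091]
ee_rot: [0.05, 0.721, -0.687, -0.082]
contact_force: [0.7, -0.6, -2.0]
width: 0.0169
```

{"op": "play_rows", "data": {
  "series": [
    {"dx": 0,"dy": 1,"dz": -6,"turn": 0,"fingers": 1},
    {"dx": 0,"dy": 0,"dz": -4,"turn": 0,"fingers": 1},
    {"dx": 0,"dy": 0,"dz": 0,"turn": 0,"fingers": 1},
    {"dx": -5,"dy": 0,"dz": 0,"turn": 0,"fingers": 1},
    {"dx": -5,"dy": 0,"dz": 0,"turn": 0,"fingers": 1},
    {"dx": -4,"dy": 0,"dz": 0,"turn": 0,"fingers": 1},
    {"dx": -3,"dy": 0,"dz": 2,"turn": 0,"fingers": 1}
  ],
  "squeeze": 20
}}

```text
clock: 18.53
position: [0.5758, -0.226, 0.1012]
ee_rot: [0.048, 0.721, -0.687, -0.078]
contact_force: [7.2, -0.3, -0.0]
width: 0.0172
```

Contact: 7 N in +x at x = 0.576. I'll draw it back and up together.

{"op": "play_rows", "data": {
  "series": [
    {"dx": -4,"dy": 0,"dz": 5,"turn": 0,"fingers": 1},
    {"dx": -4,"dy": 0,"dz": 5,"turn": 0,"fingers": 1},
    {"dx": -4,"dy": 0,"dz": 5,"turn": 0,"fingers": 1},
    {"dx": -4,"dy": 0,"dz": 5,"turn": 0,"fingers": 1},
    {"dx": 0,"dy": 0,"dz": 0,"turn": 0,"fingers": 1}
  ],
  "squeeze": 20
}}

```text
clock: 18.95
position: [0.5622, -0.2267, 0.1252]
ee_rot: [0.044, 0.721, -0.688, -0.073]
contact_force: [1.7, 0.4, -3.5]
width: 0.0173
```

```bash
python3 pest.py
```

```text
19.05 [ 0.563 -0.227  0.124] [ 0.044  0.721 -0.688 -0.073] 0.016580375180496695 [ 2.697  0.485 -1.104] [-0.022 -0.673  0.04 ]
wood px 176 pitch deg(knob up +) 35.21881610591071 ends [-64.901 -50.041] [43.001 26.129]
```

Pitch is up to 35°. One more stroke.

{"op": "play_rows", "data": {
  "series": [
    {"dx": 4,"dy": 0,"dz": -6,"turn": 0,"fingers": 1},
    {"dx": 2,"dy": 0,"dz": -7,"turn": 0,"fingers": 1},
    {"dx": 0,"dy": 0,"dz": -2,"turn": 0,"fingers": 1},
    {"dx": -5,"dy": 0,"dz": 0,"turn": 0,"fingers": 1},
    {"dx": -5,"dy": 0,"dz": 0,"turn": 0,"fingers": 1},
    {"dx": -5,"dy": 0,"dz": 2,"turn": 0,"fingers": 1},
    {"dx": -5,"dy": 0,"dz": 4,"turn": 0,"fingers": 1},
    {"dx": -5,"dy": 0,"dz": 5,"turn": 0,"fingers": 1},
    {"dx": -5,"dy": 0,"dz": 5,"turn": 0,"fingers": 1},
    {"dx": -4,"dy": 0,"dz": 5,"turn": 0,"fingers": 1},
    {"dx": 0,"dy": 0,"dz": 0,"turn": 0,"fingers": 1}
  ],
  "squeeze": 20
}}

```text
clock: 19.97
position: [0.5541, -0.2273, 0.1316]
ee_rot: [0.032, 0.722, -0.689, -0.058]
contact_force: [2.8, 0.6, 0.4]
width: 0.0174
```

```bash
python3 pest.py
```

```text
20.0667 [ 0.555 -0.227  0.131] [ 0.032  0.722 -0.689 -0.058] 0.016849040869852713 [ 3.61  -0.571  0.123] [-0.012 -0.608 -0.018]
wood px 173 pitch deg(knob up +) 41.573205743262236 ends [-55.369 -56.7  ] [43.638 31.12 ]
```

Pitch is 41.6°, which is enough. I'll lift clear gently and carry it towards the mortar.

{"op": "play_rows", "data": {
  "series": [
    {"dx": 6,"dy": 0,"dz": 2,"turn": 0,"fingers": 1},
    {"dx": 4,"dy": 0,"dz": 8,"turn": 0,"fingers": 1},
    {"dx": 0,"dy": 0,"dz": 12,"turn": 0,"fingers": 1},
    {"dx": 0,"dy": 0,"dz": 15,"turn": 0,"fingers": 1},
    {"dx": 0,"dy": 0,"dz": 15,"turn": 0,"fingers": 1},
    {"dx": 0,"dy": 10,"dz": 15,"turn": 0,"fingers": 1},
    {"dx": 2,"dy": 15,"dz": 10,"turn": 0,"fingers": 1},
    {"dx": 3,"dy": 20,"dz": 5,"turn": 0,"fingers": 1},
    {"dx": 4,"dy": 25,"dz": 0,"turn": 0,"fingers": 1},
    {"dx": 4,"dy": 25,"dz": 0,"turn": 0,"fingers": 1},
    {"dx": 4,"dy": 25,"dz": 0,"turn": 0,"fingers": 1},
    {"dx": 4,"dy": 25,"dz": 0,"turn": 0,"fingers": 1},
    {"dx": 4,"dy": 25,"dz": 0,"turn": 0,"fingers": 1},
    {"dx": 4,"dy": 25,"dz": 0,"turn": 0,"fingers": 1},
    {"dx": 4,"dy": 25,"dz": 0,"turn": 0,"fingers": 1},
    {"dx": 4,"dy": 20,"dz": 0,"turn": 0,"fingers": 1},
    {"dx": 0,"dy": 10,"dz": 0,"turn": 0,"fingers": 1},
    {"dx": 0,"dy": 0,"dz": 0,"turn": 0,"fingers": 1}
  ],
  "squeeze": 20
}}

```text
clock: 21.57
position: [0.5877, 0.0421, 0.21]
ee_rot: [0.047, 0.721, -0.687, -0.079]
contact_force: [-0.6, -0.3, -2.1]
width: 0.0166
```

```bash
python3 pest.py
```

```text
21.6667 [0.588 0.04  0.21 ] [ 0.047  0.72  -0.688 -0.078] 0.016909882035921205 [ 0.049 -0.905 -1.444] [-0.017 -0.21   0.004]
wood px 236 pitch deg(knob up +) 39.259652407574556 ends [-62.528 -61.258] [48.258 29.29 ]
```

{"op": "play_rows", "data": {
  "series": [
    {"dx": 3,"dy": 20,"dz": 0,"turn": 0,"fingers": 1},
    {"dx": 4,"dy": 24,"dz": 0,"turn": 0,"fingers": 1},
    {"dx": 4,"dy": 24,"dz": 0,"turn": 0,"fingers": 1},
    {"dx": 4,"dy": 24,"dz": 0,"turn": 0,"fingers": 1},
    {"dx": 4,"dy": 24,"dz": 0,"turn": 0,"fingers": 1},
    {"dx": 4,"dy": 24,"dz": 0,"turn": 0,"fingers": 1},
    {"dx": 4,"dy": 24,"dz": 0,"turn": 0,"fingers": 1},
    {"dx": 4,"dy": 24,"dz": 0,"turn": 0,"fingers": 1},
    {"dx": 4,"dy": 24,"dz": 0,"turn": 0,"fingers": 1},
    {"dx": 4,"dy": 24,"dz": 0,"turn": 0,"fingers": 1},
    {"dx": 0,"dy": 20,"dz": 0,"turn": 0,"fingers": 1},
    {"dx": 0,"dy": 10,"dz": 0,"turn": 0,"fingers": 1},
    {"dx": 0,"dy": 0,"dz": 0,"turn": 0,"fingers": 1},
    {"dx": 0,"dy": 0,"dz": 0,"turn": 0,"fingers": 1}
  ],
  "squeeze": 20
}}

```text
clock: 22.83
position: [0.6308, 0.2878, 0.208]
ee_rot: [0.057, 0.71, -0.698, -0.072]
contact_force: [0.2, 0.1, -1.4]
width: 0.0169
```

```bash
python3 pest.py j.png
```

```text
22.9333 [0.631 0.287 0.208] [ 0.057  0.709 -0.699 -0.073] 0.016900678465981228 [ 0.381 -0.208 -1.538] [ 0.003 -0.214  0.022]
wood px 272 pitch deg(knob up +) 42.92283445340218 ends [-61.674 -67.267] [57.353 43.427]
```

View pics/j.png

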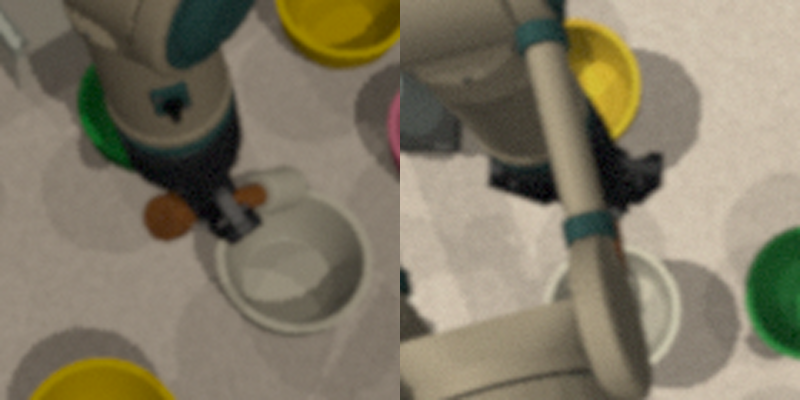

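The pestle hangs head-down over the white mortar, knob outboard. I'll shift +y about 31 mm and descend to just above the floor.

{"op": "play_rows", "data": {
  "series": [
    {"dx": 0,"dy": 15,"dz": 0,"turn": 0,"fingers": 1},
    {"dx": 0,"dy": 15,"dz": 0,"turn": 0,"fingers": 1},
    {"dx": 0,"dy": 0,"dz": 0,"turn": 0,"fingers": 1},
    {"dx": 0,"dy": 0,"dz": -12,"turn": 0,"fingers": 1},
    {"dx": 0,"dy": 0,"dz": -15,"turn": 0,"fingers": 1},
    {"dx": 0,"dy": 0,"dz": -10,"turn": 0,"fingers": 1},
    {"dx": 0,"dy": 0,"dz": 0,"turn": 0,"fingers": 1},
    {"dx": 0,"dy": 0,"dz": 0,"turn": 0,"fingers": 1}
  ],
  "squeeze": 20
}}

```text
clock: 23.6
position: [0.631, 0.3166, 0.1688]
ee_rot: [0.057, 0.708, -0.7, -0.072]
contact_force: [-0.7, -0.6, -1.4]
width: 0.0171
```

```bash
python3 pest.py
```

```text
23.7 [0.631 0.317 0.169] [ 0.057  0.708 -0.7   -0.072] 0.016964971566075446 [-0.508 -0.183 -1.61 ] [-0.025 -0.204  0.006]
wood px 255 pitch deg(knob up +) 44.21353871363005 ends [-63.133 -73.186] [58.844 45.487]
```

{"op": "play_rows", "data": {
  "series": [
    {"dx": 0,"dy": 2,"dz": -10,"turn": 0,"fingers": 1},
    {"dx": 0,"dy": 0,"dz": -12,"turn": 0,"fingers": 1},
    {"dx": 0,"dy": 0,"dz": -12,"turn": 0,"fingers": 1},
    {"dx": 0,"dy": 0,"dz": -8,"turn": 0,"fingers": 1},
    {"dx": 0,"dy": 0,"dz": -5,"turn": 0,"fingers": 1},
    {"dx": 0,"dy": 0,"dz": 0,"turn": 0,"fingers": 1},
    {"dx": 0,"dy": 0,"dz": 0,"turn": 0,"fingers": 1}
  ],
  "squeeze": 20
}}

```text
clock: 24.28
position: [0.632, 0.3187, 0.119]
ee_rot: [0.056, 0.708, -0.7, -0.071]
contact_force: [0.2, -0.8, -2.0]
width: 0.0168
```

```bash
python3 pest.py k.png
```

```text
24.3833 [0.632 0.319 0.119] [ 0.055  0.708 -0.7   -0.071] 0.017497909479205494 [ 0.5    0.014 -2.053] [-0.051 -0.225  0.019]
wood px 218 pitch deg(knob up +) 43.79020078186068 ends [-64.418 -72.218] [63.425 50.337]
```

View pics/k.png

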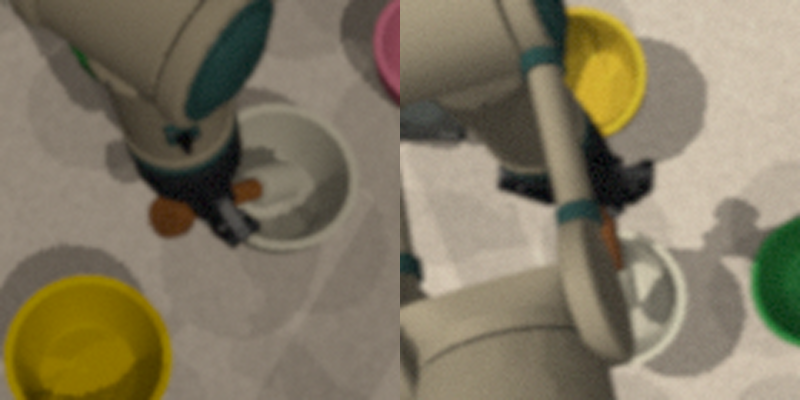

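The head is inside the bowl and the stem crosses the +x rim. I'll lower in fine steps, feeling for the floor.

{"op": "play_rows", "data": {
  "series": [
    {"dx": 0,"dy": 0,"dz": -4,"turn": 0,"fingers": 1},
    {"dx": 0,"dy": 0,"dz": -4,"turn": 0,"fingers": 1},
    {"dx": 0,"dy": 0,"dz": -2,"turn": 0,"fingers": 1},
    {"dx": 0,"dy": 0,"dz": 0,"turn": 0,"fingers": 1}
  ],
  "squeeze": 20
}}

```text
clock: 24.72
position: [0.6333, 0.3191, 0.1105]
ee_rot: [0.053, 0.708, -0.7, -0.07]
contact_force: [0.3, -0.8, -1.6]
width: 0.0169
```

{"op": "play_rows", "data": {
  "series": [
    {"dx": 0,"dy": 0,"dz": -2,"turn": 0,"fingers": 1},
    {"dx": 0,"dy": 0,"dz": -2,"turn": 0,"fingers": 1},
    {"dx": 0,"dy": 0,"dz": 0,"turn": 0,"fingers": 1}
  ],
  "squeeze": 20
}}

```text
clock: 24.97
position: [0.6334, 0.3192, 0.1064]
ee_rot: [0.053, 0.708, -0.7, -0.07]
contact_force: [-0.1, 0.5, -1.8]
width: 0.0167
```

{"op": "play_rows", "data": {
  "series": [
    {"dx": 0,"dy": 0,"dz": -2,"turn": 0,"fingers": 1},
    {"dx": 0,"dy": 0,"dz": -2,"turn": 0,"fingers": 1},
    {"dx": 0,"dy": 0,"dz": 0,"turn": 0,"fingers": 1}
  ],
  "squeeze": 20
}}

```text
clock: 25.22
position: [0.6335, 0.3192, 0.102]
ee_rot: [0.053, 0.708, -0.7, -0.07]
contact_force: [0.1, 0.8, -1.2]
width: 0.017
```

{"op": "play_rows", "data": {
  "series": [
    {"dx": 0,"dy": 0,"dz": -2,"turn": 0,"fingers": 1},
    {"dx": 0,"dy": 0,"dz": -1,"turn": 0,"fingers": 1},
    {"dx": 0,"dy": 0,"dz": 0,"turn": 0,"fingers": 1}
  ],
  "squeeze": 20
}}

```text
clock: 25.47
position: [0.6331, 0.3194, 0.0996]
ee_rot: [0.053, 0.708, -0.7, -0.07]
contact_force: [-0.7, 0.4, 0.3]
width: 0.0171
```

{"op": "play_rows", "data": {
  "series": [
    {"dx": 0,"dy": 0,"dz": -1.5,"turn": 0,"fingers": 1},
    {"dx": 0,"dy": 0,"dz": -1,"turn": 0,"fingers": 1},
    {"dx": 0,"dy": 0,"dz": 0,"turn": 0,"fingers": 1}
  ],
  "squeeze": 20
}}

```text
clock: 25.72
position: [0.6329, 0.3196, 0.0987]
ee_rot: [0.053, 0.708, -0.7, -0.07]
contact_force: [-1.7, 0.2, 1.7]
width: 0.017
```

```bash
python3 pest.py l.png
```

```text
25.8167 [0.633 0.32  0.099] [ 0.053  0.708 -0.7   -0.07 ] 0.01654471009933027 [-1.636  0.368  2.125] [-0.069  0.188  0.029]
wood px 219 pitch deg(knob up +) 43.32906421110453 ends [-61.956 -68.92 ] [63.419 49.347]
```

View pics/l.png

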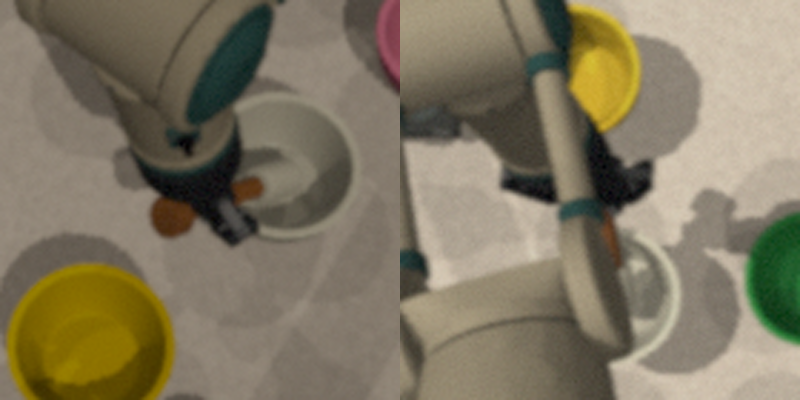

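A contact moment of +0.4 N m with about 3.6 N upward puts the contact about 100 mm headward of the grip, so the head is on the floor. I'll release slowly.

{"op": "play_rows", "data": {
  "series": [
    {"dx": 0,"dy": 0,"dz": 0,"turn": 0,"fingers": 0.66},
    {"dx": 0,"dy": 0,"dz": 0,"turn": 0,"fingers": 0.63},
    {"dx": 0,"dy": 0,"dz": 0,"turn": 0,"fingers": 0.61},
    {"dx": 0,"dy": 0,"dz": 0,"turn": 0,"fingers": 0.6},
    {"dx": 0,"dy": 0,"dz": 0,"turn": 0,"fingers": 0.59},
    {"dx": 0,"dy": 0,"dz": 0,"turn": 0,"fingers": 0.58},
    {"dx": 0,"dy": 0,"dz": 0,"turn": 0,"fingers": 0.57},
    {"dx": 0,"dy": 0,"dz": 0,"turn": 0,"fingers": 0.56},
    {"dx": 0,"dy": 0,"dz": 0,"turn": 0,"fingers": 0.54},
    {"dx": 0,"dy": 0,"dz": 0,"turn": 0,"fingers": 0.52},
    {"dx": 0,"dy": 0,"dz": 0,"turn": 0,"fingers": 0.48},
    {"dx": 0,"dy": 0,"dz": 0,"turn": 0,"fingers": 0.4},
    {"dx": 0,"dy": 0,"dz": 0,"turn": 0,"fingers": 0.2},
    {"dx": 0,"dy": 0,"dz": 0,"turn": 0,"fingers": 0},
    {"dx": 0,"dy": 0,"dz": 0,"turn": 0,"fingers": -0.4},
    {"dx": 0,"dy": 0,"dz": 0,"turn": 0,"fingers": -0.4},
    {"dx": 0,"dy": 0,"dz": 0,"turn": 0,"fingers": -0.4}
  ],
  "squeeze": 20
}}

```text
clock: 27.23
position: [0.6342, 0.3196, 0.0974]
ee_rot: [0.052, 0.708, -0.7, -0.069]
contact_force: [-0.5, 0.2, 0.5]
width: 0.0596
```

{"op": "play_rows", "data": {
  "series": [
    {"dx": 0,"dy": 0,"dz": 10,"turn": 0,"fingers": -0.4},
    {"dx": 0,"dy": 0,"dz": 15,"turn": 0,"fingers": -0.4},
    {"dx": 0,"dy": 0,"dz": 20,"turn": 0,"fingers": -0.4},
    {"dx": 0,"dy": 0,"dz": 20,"turn": 0,"fingers": -0.4},
    {"dx": 0,"dy": 0,"dz": 20,"turn": 0,"fingers": -0.4},
    {"dx": 0,"dy": 0,"dz": 20,"turn": 0,"fingers": -0.4},
    {"dx": 0,"dy": 0,"dz": 15,"turn": 0,"fingers": -0.4},
    {"dx": -10,"dy": -20,"dz": 10,"turn": 0,"fingers": -0.4},
    {"dx": -15,"dy": -30,"dz": 0,"turn": 0,"fingers": -0.4},
    {"dx": -15,"dy": -30,"dz": 0,"turn": 0,"fingers": -0.4},
    {"dx": -15,"dy": -30,"dz": 0,"turn": 0,"fingers": -0.4},
    {"dx": -15,"dy": -30,"dz": 0,"turn": 0,"fingers": -0.4},
    {"dx": -15,"dy": -30,"dz": 0,"turn": 0,"fingers": -0.4},
    {"dx": -15,"dy": -30,"dz": 0,"turn": 0,"fingers": -0.4},
    {"dx": -15,"dy": -30,"dz": 0,"turn": 0,"fingers": -0.4},
    {"dx": -10,"dy": -30,"dz": 0,"turn": 0,"fingers": -0.4},
    {"dx": 0,"dy": -20,"dz": 0,"turn": 0,"fingers": -0.4},
    {"dx": 0,"dy": 0,"dz": 0,"turn": 0,"fingers": -0.4},
    {"dx": 0,"dy": 0,"dz": 0,"turn": 0,"fingers": -0.4}
  ],
  "squeeze": 20
}}

```text
clock: 28.82
position: [0.5015, 0.0307, 0.2486]
ee_rot: [0.045, 0.71, -0.7, -0.063]
contact_force: [0.6, -0.2, 0.1]
width: 0.0597
```

Run:
```python
from h import *
np.set_printoptions(precision=4,suppress=True)
s=get_image('scene');t=get_image('top');S=get_state();print(S['clock'],S['position'],S['contact_force'])
for n,im in(('s',s),('t',t)):
    for q in masks_of(im,'mortar'):
        col=im['pixels'][q['region']].mean(0)
        if col.max()-col.min()<60:
            cc=max(cv2.findContours(q['region'].astype(np.uint8),0,1)[0],key=cv2.contourArea)
            print(n,'mortar',q['xy'],cv2.minEnclosingCircle((atz(im,cc[:,0],.062)[:,:2]*1000).astype(np.float32)))
    for l,z in(('tub',.06),('bottle',.06),('cover',.067),('spatula',.02),('pestle',.05)):
        for m in masks_of(im,l)[:1]: print(n,l,round(m['p'],2),m['xy'],atz(im,m['xy'],z)[0])
P=proj(s,[.57,.318,.05])[0].astype(int);Q=proj(t,[.57,.318,.05])[0].astype(int)
c=lambda im,p:cv2.resize(im['pixels'][p[1]-60:p[1]+60,p[0]-60:p[0]+60],(400,400),interpolation=2)
cv2.imwrite('pics/m.png',np.hstack([c(s,P),c(t,Q)])[...,::-1])
```

```text
28.9167 [0.5021 0.0316 0.2483] [0.2564 0.3221 0.5047]
s mortar [328.3, 275.9] ((550.9403076171875, 317.9704895019531), 68.71868896484375)
s mortar [381.8, 235.8] ((357.941650390625, 304.69647216796875), 71.23745727539062)
s tub 0.78 [187.2, 231.9] [0.7693 0.0317 0.06  ]
s bottle 0.7 [157.6, 174.0] [ 0.7564 -0.176   0.06  ]
s cover 0.77 [191.2, 105.2] [ 0.5579 -0.3567  0.067 ]
s spatula 0.74 [227.3, 153.3] [ 0.5431 -0.1633  0.02  ]
s pestle 0.63 [308.3, 290.5] [0.5997 0.32   0.05  ]
t mortar [164.3, 196.5] ((547.0687866210938, 317.67108154296875), 66.65449523925781)
t mortar [228.4, 185.3] ((565.0078125, 137.24032592773438), 63.976375579833984)
t tub 0.84 [277.8, 112.4] [0.7652 0.0218 0.06  ]
t bottle 0.66 [352.1, 114.0] [ 0.7624 -0.18    0.06  ]
t cover 0.7 [415.9, 191.0] [ 0.5545 -0.3493  0.067 ]
t spatula 0.46 [341.7, 212.8] [ 0.4928 -0.161   0.02  ]
t pestle 0.91 [167.2, 172.7] [0.5989 0.3237 0.05  ]
```

View pics/m.png

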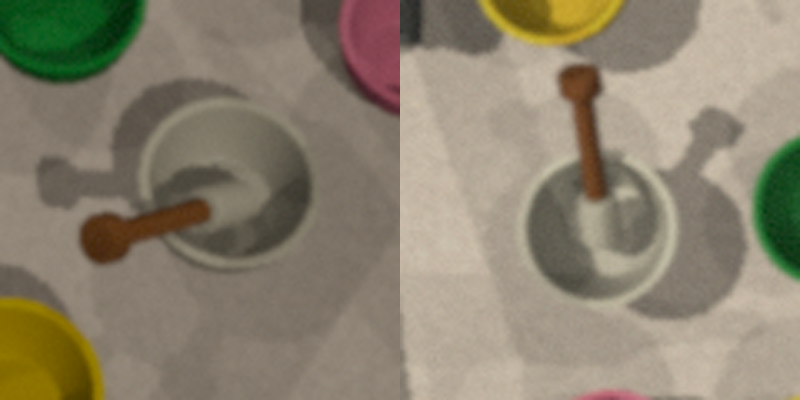

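The pestle rests with its head in the bowl and the knob out over the +x rim. The mortar's position reads the same as at the start, and the gripper is clear. Handing in.

```bash
python3 -c "
from rig import *
print(sign_off())"
```

```text
the job is handed in; nothing more can be done
None
```

The job is done and handed in at about 29 s of the 64 s allowed. The pestle rests head down in the white mortar with its handle leaning out over the rim.

- **Cover:** by feel, world +y was blocked (23 N for about 2 mm) and -y ran at about 3 N. I slid it about 158 mm to its stop, where the force rose to 18 N, and left it there.
- **Pestle:** it lay in the pocket on the cover's side. It came up almost level. I tilted the head down to about 40°, first by moving the gripper up and down and then by drawing the head against the end wall of its own empty pocket.
- **Placing:** I lowered it in 1–2 mm steps until the force and moment showed contact about 100 mm headward of the grip. That put the head on the bowl floor, and only then did I open the fingers slowly.

**Last checks**
- The final picture shows the head in the bowl and the handle over the rim, with the gripper well clear.
- The mortar's position reads within 1 mm of the start, and the tub and jar within measuring error (up to about 9 mm).
- The spatula was still seen in its pocket. Its last top-view position was about 50 mm off the scene-view one, probably because the arm partly hid it; I did not check further.

**Two things that went less well**
- The up-and-down shaking left the tool tilted by up to about 17°, about 10° at the placing. It did no harm.
- The vision estimate of the pestle's tilt read 3–5° higher than my geometry near the mortar, so I relied on the contact force there.

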